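# Screw the cap onto the fuel can without cross-threading

## Robot

A 6-joint arm with a two-finger parallel gripper is mounted at the origin on the work surface. World frame = base frame: x ahead of the robot, y to its left, z up, the work surface at z = 0. Lengths are in m, angles in rad, forces in N, time in s.
With the tool pointing down it reaches from about 0.325 to 0.775 m from the base axis. Payload 9.3 kg.
Tool frame: the origin (TCP) lies at the very end of the fingers, on their centre line; the grasp point (between the pads) lies 19 mm behind it; z points along the fingers, y is the line along which they close (so a half turn about z gives the same grasp; the last joint's range is limited). The gripper opens to 85 mm and grips with 20 to 120 N. Pads are 22 mm wide; open, the fingers measure 114 mm over their backs; the gripper's body (76 mm by 85 mm) begins 54 mm behind the grasp point. The pads swing forward as they close: fully open they stand 13 mm farther back than shut.
Start: joints at [1.032, 0.259, 0.021, 1.334, 0, 1.418], TCP at [0.207, 0.51, 0.231] pointing down, gripper open.
Joint ranges: [-3.04, 3.04], [-0.91, 1.82], [-1.04, 1.36], [-1.92, 1.95], [-1.52, 1.45], [-3.14, 3.14]. Speed limits (rad/s): [2.22, 2.22, 2.79, 3.14, 3.14, 3.14].

## Interface

Orientations are given as a rotation vector (axis times angle).
In Python, from rig import sensors, vision, order gives the robot as it stands.
- The arm moves only by the tool send_rows, never from a script. Its argument "plan" is one flat list of numbers, 7 for each row, row after row: the shift along the tool's x, y, z in cm, then the turn, a rotation vector about the tool's x, y, z in rad, then the closure, from 0 (fully open) to 1 (shut). In form: [dx, dy, dz, wx, wy, wz, fingers, dx, dy, dz, wx, wy, wz, fingers, ...]. A call has 1 to 8 rows; each row is the pose to reach, as a shift and turn from the pose commanded when the call began, along the tool's axes at that moment; what a row does not reach only later rows make up. A row lasts 1/10 s, in which the tool goes at most 50 mm and 8.59 degrees, less where a joint would pass 70% of its speed; a pose out of reach is approached as far as the arm can. A call with a gripper value outside its range is refused whole. The fingers move at their own pace and stop on an object; "newtons" is the grip in N (left out, the last holds). Time passes only in rows, so rows that repeat a pose let the fingers close. It gives the time, the measured TCP pose, the force, the opening and the grip force at its end, in the units of the state.
- sensors.observe(): the state, without advancing time (a new reading comes with each control period).
- vision.grab_frame(name): name is "scene" or "top" or "wrist"; returns a dict with "frame" (420x560x3 uint8, red, green, blue), "fx", "fy", "cx", "cy" (pixels), "pose" (4x4, takes a point from camera to world coordinates); the wrist camera has in their place "mount" (4x4, takes a point from camera to tool coordinates, whose origin is the TCP and whose axes are the flange's). Camera axes: x right, y down, z forward; pixel columns grow to the right and rows downward; lengths in m; the calibration is good to about 2 mm. A picture is of the moment at which its call begins: read the wrist's pose just before it. There is no depth.
- order.job_done(): hands the job in; it is judged then, once.
Trained networks look in a picture, given as the dict that the camera call returned (one of the last four; its "shot" number tells which), for a name from the list of things; names that differ only in an ending like _2 or _b are one class to them, and where a whole thing is asked for, a point or a joint stands for the part that bears it (a point fixed in the world has none). Each returns a list of dicts, best first, with "confidence" (0 to 1); they miss things now and then, are a little off and sometimes report something else, mostly with a low value. They report only what shows in the picture. A call takes as long as a camera call.
- vision.trace(picture, query): "pixels" (420x560 bool, what is visible of it) and "rect" ([left, top, right, bottom] in pixels, round what is visible of it).
The state is a dict: "time": time; "q": joint angles; "qd": joint speeds; "tau": joint torques, N m; "eef_pos": TCP position; "ee_rot": TCP orientation; "force": force on the tool from outside, world axes, zero at the start; "torque": the same for the moment, N m; "grip_width": finger opening in m; "grip_force": force on a finger pad.
Only numpy, scipy, OpenCV 4.12 (cv2) and the standard library are available. Lean on these libraries where they do the work, as an engineer would, in place of code of your own. Each camera call takes 0.05 s, during which the arm holds its last target. There are 200 camera calls.

## Task

Screw the loose cap fully home on the neck of the fuel can: set it upright on the neck with its grip bar in line with the rib on the can, turn it backward (anticlockwise from above) under light pressure until you feel it drop a step, then turn it forward (clockwise) until it is home, and let go. Press gently, never force the thread or ram the springy neck down, and leave the wrench, jar and socket where they are.

Things in the scene. Friction and masses are not known exactly. Their poses are not given: they have to be found in the camera images.
- cap_center (a point): Loose black screw cap with a dark grey grip bar, 0.12 kg, upright on the bench, skirt down. 66 mm across, 55 mm high in all; this point is on its axis half-way up, 27.5 mm above its lower edge. z up, x along the grip bar on its top. Four lugs inside the skirt, every 90 degrees, cannot be seen from outside.
- cap_bar (a point): Centre of the cap's grip bar, on the cap's axis, 42 mm above its lower edge. The bar is 46 mm long (along x), 14 mm thick (along y), 26 mm high; it stands on the cap's flat top plate (29 mm above the lower edge). Pinch it across its thickness from above.
- neck_foot (a point): Foot of the filler neck, on its vertical axis, 6 mm above the top of the grey steel fuel can (fixed, 150 x 240 x 120 mm high; its wire handle, at the other end, stands 33 mm above the top). x: level, in line with the rib. When the cap is fully home its lower edge is 3.7 mm, its half-height point 31.2 mm, above this point.
- neck_top (a point): Top of the neck, 27 mm above neck_foot: a tapered steel stub, 29 mm across here and 40 mm lower down, so the cap may be some 4 mm off as it is lowered. A four-start right-hand thread runs round it. With its bar in line with the rib the lowered cap rests on top of the thread, its lower edge 10 to 14 mm above neck_foot.
- rib (a point): Middle of the small straight steel rib (26 x 6 x 4 mm) on the can's top that points at the neck's axis. Start with the cap's bar in line with it, either way round. From there turning forward only jams; turned backward (anticlockwise from above) the cap climbs up to 3 mm and, somewhere within 15 to 65 degrees (differs each time, not marked), can drop a step.
- thread (a point): Point on the neck's axis at mid thread, 12 mm above neck_foot. The step is about 7 mm: the cap's lower edge is then about 8.3 mm above neck_foot. 10 degrees farther back a stop blocks it. Forward turning from there, 62 to 72 degrees to a stop, draws the cap down 4 mm per 60 degrees, with 1.5 mm play up and down in the groove.
- neck (a joint): How far the neck is pushed down in its rubber mount, m: 0 at rest. Down it yields 3 N to start, then 1.5 N more per mm, bottoming at 12 mm; it must never go down more than 9 mm (about 16 N). It also twists, springing back, by 10 degrees per N m (not measured here), so a stop is felt as a growing moment. Never twist with more than 0.5 N m. Heights given are with the neck at rest.
- wrench_grip (a point): Grip of a loose steel wrench 190 mm long lying on the bench at the robot's right: leave alone.
- jar_mid (a point): Middle of a loose glass jar, 60 mm across and 75 mm high, beyond the can: leave alone.
- socket_mid (a point): Middle of a loose steel socket, 32 mm across and 50 mm high, beyond the can: leave alone.

How it is judged:
By the outcome, as a careful person would: the job done as asked, in the order asked, and still so for the second after the job is handed in, with the robot touching nothing.
It also fails if it takes over 72 s, if anything falls off the work surface, if the arm or the gripper's body presses on something with over 40 N, if the wrist force passes 120 N, or if a joint passes its speed limit or range.

## Working session

There is one attempt and no reset: what is moved stays moved. The work goes in short steps, Python scripts to look and compute and a tool call to move; the robot and the scene stay as the last step left them, time stands still between calls to the robot, and variables do not carry over. Pictures are saved under pics/ and viewed, at most 10 in all, crops included, and the job is handed in when it is done.

Besides the shell and the picture viewer there is one more tool, called after "Call:" in YAML: its name, and indented under it one key for each argument. send_rows: Moves the arm, as the interface text tells. Its arguments: {"type":"object","properties":{"plan":{"type":"array"},"newtons":{"type":"number"}},"required":["plan"]}

```bash
mkdir -p pics; ls; cat > h.py <<'E'
import numpy as np, cv2
from scipy.spatial.transform import Rotation as R
from rig import sensors, vision, order
def wpose(p,s):
    if 'pose' in p: return np.array(p['pose'])
    T=np.eye(4);T[:3,:3]=R.from_rotvec(s['ee_rot']).as_matrix();T[:3,3]=s['eef_pos'];return T@np.array(p['mount'])
def grab(n):
    s=sensors.observe();p=vision.grab_frame(n);return p,wpose(p,s)
def save(p,f): cv2.imwrite('pics/'+f,p['frame'][:,:,::-1])
def onz(p,T,uv,z):
    d=T[:3,:3]@np.array([(uv[0]-p['cx'])/p['fx'],(uv[1]-p['cy'])/p['fy'],1]);return T[:3,3]+d*(z-T[2,3])/d[2]
def proj(p,T,X):
    c=np.linalg.inv(T)@np.append(X,1);return np.array([p['fx']*c[0]/c[2]+p['cx'],p['fy']*c[1]/c[2]+p['cy']])
E
python3 - <<'E'
from h import *
s=sensors.observe();print(s)
for n in ['scene','top']:
    p,T=grab(n);save(p,n+'0.png');print(n,T[:3,3].round(3),p['fx'])
    for q in ['cap_center','cap_bar','neck_foot','rib','jar_mid','neck']:
        for r in vision.trace(p,q)[:2]:
            m=r['pixels'];v,u=np.nonzero(m);print(q,round(r['confidence'],2),np.round(r['rect']),u.mean().round(1),v.mean().round(1),len(u))
E
```

```text
pics
{'time': 0.0, 'q': array([ 1.03241703e+00,  2.59194236e-01,  2.07623340e-02,  1.33368573e+00,
       -2.94888409e-05,  1.41818102e+00]), 'qd': array([-0.00072178, -0.00192454,  0.00078884,  0.00050866, -0.00074992,
        0.00119107]), 'tau': array([-1.10792847e-03, -5.55649960e+01,  3.44531000e+01,  1.40354637e-02,
       -1.94063296e-04,  6.00293404e-06]), 'eef_pos': array([0.20682421, 0.50933353, 0.23066528]), 'ee_rot': array([-6.02125745e-01, -3.08292200e+00,  1.96827137e-03]), 'force': array([-0.21876552,  0.60389535, -0.15351207]), 'torque': array([-0.00685762, -0.02309072,  0.02796031]), 'grip_force': 0.0, 'grip_width': 0.08517148046616912}
scene [ 1.314 -0.219  0.624] 432.9815784280996
cap_center 0.88 [396. 186. 429. 221.] 412.7 204.9 738
cap_bar 0.6 [400. 188. 429. 220.] 412.7 204.8 712
neck_foot 0.17 [204. 158. 328. 252.] 267.4 204.4 8708
rib 0.72 [202. 159. 324. 251.] 267.3 204.3 8832
jar_mid 0.58 [321. 258. 352. 308.] 337.2 280.4 1378
neck 0.97 [230. 161. 259. 180.] 245.3 170.3 381
top [ 0.465 -0.1    1.157] 478.8304011865912
cap_center 0.33 [151. 251. 182. 278.] 165.5 263.7 681
cap_bar 0.57 [150. 251. 183. 279.] 165.5 263.6 686
neck_foot 0.92 [247. 212. 371. 318.] 309.0 263.8 7144
rib 0.69 [248. 212. 375. 316.] 309.3 263.9 7232
jar_mid 0.73 [249. 153. 278. 184.] 264.2 168.9 581
neck 0.77 [321. 257. 344. 284.] 331.2 270.1 531
```

```bash
python3 - <<'E'
from h import *
p,T=grab('top');i=p['frame'][:,:,::-1]
c=np.hstack([cv2.resize(i[200:330,235:385],None,fx=4,fy=4,interpolation=2)[:520,:600],cv2.resize(i[240:290,145:190],None,fx=4,fy=4,interpolation=2)[:520].copy() if 0 else cv2.copyMakeBorder(cv2.resize(i[240:290,145:190],None,fx=4,fy=4,interpolation=2),0,320,0,20,0)])
cv2.imwrite('pics/t1.png',c)
for nm,uv,z in [('cap',(165.5,263.6),.04),('neck',(331.2,270.1),.14),('can',(309,263.8),.12),('jar',(264,169),.04)]: print(nm,onz(p,T,uv,z).round(4))
print(T.round(3))
E
```

```text
cap [0.5419 0.1749 0.04  ]
neck [ 0.5209 -0.2006  0.14  ]
can [ 0.5356 -0.1549  0.12  ]
jar [ 0.7687 -0.0531  0.04  ]
[[-1.000e-03 -9.870e-01  1.610e-01  4.650e-01]
 [-1.000e+00  1.000e-03 -1.000e-03 -1.000e-01]
 [ 1.000e-03 -1.610e-01 -9.870e-01  1.157e+00]
 [ 0.000e+00  0.000e+00  0.000e+00  1.000e+00]]
```

View pics/t1.png

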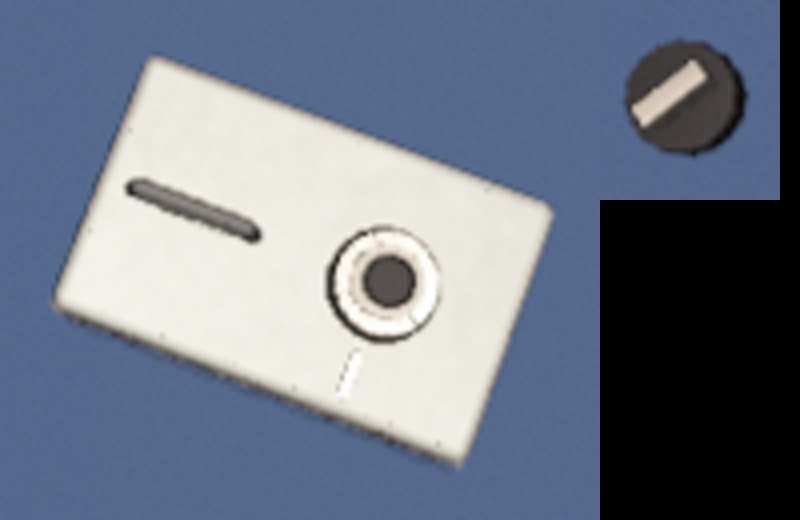

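View pics/scene0.png

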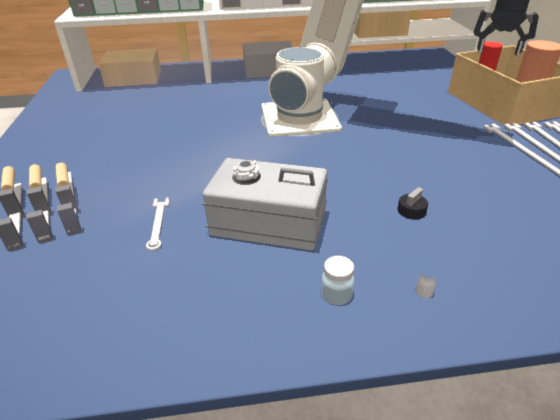

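The overview shows the neck hole near px (332,270) with the rib at (322,293), and the cap at (165,263) with its bar at about −53° in world yaw. The rib's yaw is about −20°.

```bash
cat >> h.py <<'E'
def go(xyz,yaw):
    """yaw deg of tool x, tool down -> shift cm, rotvec from measured pose"""
    s=sensors.observe();R0=R.from_rotvec(s['ee_rot']);y=np.radians(yaw)
    Rt=R.from_matrix(np.array([[np.cos(y),np.sin(y),0],[np.sin(y),-np.cos(y),0],[0,0,-1]]))
    d=R0.inv().apply(np.array(xyz)-s['eef_pos'])*100
    x=R0.as_matrix()[:,0];print('t',round(s['time'],2),'pos',s['eef_pos'].round(4),'yaw',np.degrees(np.arctan2(x[1],x[0])).round(2),'F',s['force'].round(2),'Tq',s['torque'].round(3),'grip',s['grip_width'].round(4))
    print('shift cm',d.round(2),'turn',(R0.inv()*Rt).as_rotvec().round(4))
E
python3 - <<'E'
from h import *
go([.542,.175,.18],127)
p,T=grab('top')
a=onz(p,T,(155,268.75),.055);b=onz(p,T,(170,257.5),.055);d=b-a;print('bar',np.degrees(np.arctan2(d[1],d[0])),(a+b)/2)
a=onz(p,T,(320.8,298.8),.124);b=onz(p,T,(324.3,288),.124);d=b-a;n=onz(p,T,(332.5,270.2),.153);print('rib',np.degrees(np.arctan2(d[1],d[0])),a,b,n,np.degrees(np.arctan2(*(n-(a+b)/2)[1::-1])))
a=onz(p,T,(235+155/4,200+57/4),.12);b=onz(p,T,(235+553/4,200+207/4),.12);d=b-a;print('edge',np.degrees(np.arctan2(d[1],d[0]))+90)
E
```

```text
Traceback (most recent call last):
  File "h.py", line 19, in go
    x=R0.as_matrix()[:,0];print('t',round(s['time'],2),'pos',s['eef_pos'].round(4),'yaw',np.degrees(np.arctan2(x[1],x[0])).round(2),'F',s['force'].round(2),'Tq',s['torque'].round(3),'grip',s['grip_width'].round(4))
                                                                                                                                                                                             ^^^^^^^^^^^^^^^^^^^^^
AttributeError: 'float' object has no attribute 'round'
```

```bash
sed -i "s/s\['grip_width'\].round(4)/round(s['grip_width'],4)/" h.py
python3 - <<'E'
from h import *
go([.542,.175,.18],127)
p,T=grab('top')
a=onz(p,T,(155,268.75),.055);b=onz(p,T,(170,257.5),.055);d=b-a;print('bar',np.degrees(np.arctan2(d[1],d[0])),(a+b)/2)
a=onz(p,T,(320.8,298.8),.124);b=onz(p,T,(324.3,288),.124);d=b-a;n=onz(p,T,(332.5,270.2),.153);print('rib',np.degrees(np.arctan2(d[1],d[0])),a,b,n,np.degrees(np.arctan2(*(n-(a+b)/2)[1::-1])))
a=onz(p,T,(235+155/4,200+57/4),.12);b=onz(p,T,(235+553/4,200+207/4),.12);d=b-a;print('edge',np.degrees(np.arctan2(d[1],d[0]))+90)
E
```

```text
t 0.75 pos [0.2069 0.5096 0.2313] yaw 157.9 F [0.53 0.14 0.01] Tq [ 0.016 -0.002  0.04 ] grip 0.0858
shift cm [-43.63 -18.39   5.13] turn [ 1.000e-04 -0.000e+00  5.392e-01]
bar -52.38062035187047 [0.54199211 0.17813332 0.055     ]
rib -18.89042551378222 [ 0.46101722 -0.17906722  0.124     ] [ 0.48376007 -0.18684959  0.124     ] [ 0.52000746 -0.2020686   0.153     ] -21.866386536392785
edge -20.96193213230329
```

Call:
send_rows:
  plan: [-4.4,-1.8,0.5,0,0,0.05,0,-8.7,-3.7,1,0,0,0.1,0,-13.1,-5.5,1.5,0,0,0.16,0,-17.4,-7.4,2,0,0,0.22,0,-21.8,-9.2,2.6,0,0,0.27,0,-26.1,-11.1,3.1,0,0,0.32,0,-30.4,-12.9,3.6,0,0,0.38,0,-34.8,-14.7,4.1,0,0,0.43,0]

```text
time: 1.6
eef_pos: [0.4752, 0.2408, 0.1903]
ee_rot: [1.25, 2.882, 0.001]
force: [-0.1, 0.6, 0.1]
grip_width: 0.0853
grip_force: 0.0
```

```bash
python3 -c "
from h import *
go([.542,.176,.18],127)"
```

```text
t 1.6 pos [0.4752 0.2408 0.1903] yaw 133.12 F [-0.09  0.61  0.06] Tq [ 0.007 -0.024 -0.001] grip 0.0853
shift cm [-9.3   0.45  1.03] turn [5.000e-04 1.000e-04 1.068e-01]
```

Call:
send_rows:
  plan: [-4,0.2,0.5,0,0,0.05,0,-8,0.4,1,0,0,0.1,0,-9.3,0.4,1.0,0,0,0.107,0,-9.3,0.4,1.0,0,0,0.107,0,-9.3,0.4,1.0,0,0,0.107,0]

```text
time: 2.1
eef_pos: [0.5402, 0.1778, 0.1803]
ee_rot: [-1.398, -2.813, 0.0]
force: [-0.5, 0.3, 0.3]
grip_width: 0.0857
grip_force: 0.0
```

```bash
python3 - <<'E'
from h import *
p,T=grab('wrist');save(p,'w1.png')
for q in ['cap_center','cap_bar']:
    for r in vision.trace(p,q)[:2]:
        v,u=np.nonzero(r['pixels']);print(q,round(r['confidence'],2),r['rect'],u.mean(),v.mean(),len(u))
print(p['fx'],p['cx'],p['cy'],T.round(4))
go([.542,.176,.18],127)
print(proj(p,T,[.542,.178,.055]))
E
```

```text
cap_center 0.64 [246.1, 148.2, 327.0, 228.5] 285.4334862385321 189.9678899082569 4796
cap_bar 0.64 [74.5, 352.9, 218.5, 418.9] 184.03355363497712 387.78444331469245 1967
cap_bar 0.59 [244.2, 148.9, 324.2, 228.1] 285.26050242769685 189.76483006122018 4737
359.41568459220196 280.52184745697343 211.000290677162 [[ 0.7976  0.5709  0.1947  0.4907]
 [ 0.6032 -0.7549 -0.2573  0.2446]
 [ 0.      0.3227 -0.9465  0.3221]
 [ 0.      0.      0.      1.    ]]
t 2.25 pos [0.5399 0.1785 0.1807] yaw 127.23 F [-0.6  -0.37  0.02] Tq [ 0.018  0.059 -0.017] grip 0.0851
shift cm [-0.33  0.02  0.07] turn [0.0004 0.     0.0041]
[281.39080001 202.5174618 ]
```

View pics/w1.png

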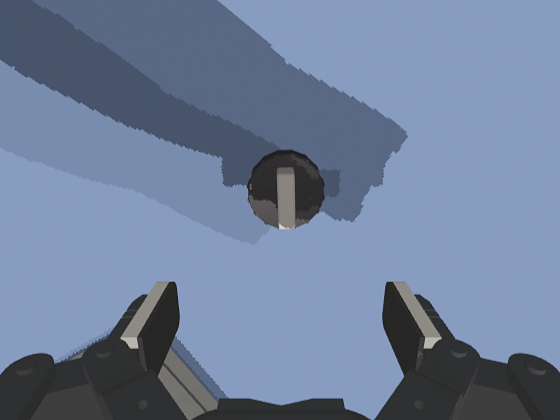

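The wrist picture shows the cap centred near (286,190) and the top of its bar running from about (285,168) to (287,224), almost parallel to the pads.

```bash
python3 - <<'E'
from h import *
p,T=grab('wrist')
a=onz(p,T,(285.5,168),.055);b=onz(p,T,(287,224),.055);d=a-b;print('bar',a,b,(a+b)/2,np.linalg.norm(d),np.degrees(np.arctan2(d[1],d[0])))
# bar edges refined by threshold
g=cv2.cvtColor(p['frame'],cv2.COLOR_RGB2GRAY).astype(int)
for v in (175,185,195,205,215): print(v,g[v,272:300])
c=onz(p,T,(286,189),.0275);print(c)
# model outline check
import itertools
go([*(a+b)[:2]/2,.09],127)
E
```

```text
bar [0.52779747 0.2022613  0.055     ] [0.55626621 0.16704595 0.055     ] [0.54203184 0.18465362 0.055     ] 0.045283436193172155 128.95270973198927
175 [ 44  45  44  42  76 110 115 117 119 118 119 119 119 120 119 119 119 120
 121 122 119 114  58  44  45  46  45  44]
185 [ 43  44  44  40  63 124 129 134 134 134 133 134 133 133 133 133 133 133
 133 134 130 126  68  41  41  44  44  43]
195 [ 43  43  43  42  41 119 126 134 132 132 133 133 132 133 132 132 133 132
 133 133 131 124  87  40  41  43  43  42]
205 [ 88  88  69  70  37  85 124 131 132 131 132 131 132 132 132 132 132 132
 132 132 133 124 111  40  41  43  42  43]
215 [ 83  83  84  84  83  82 123 128 132 132 132 132 132 132 131 131 132 131
 131 131 132 125 119  52  54  55  55  56]
[0.54301069 0.1837162  0.0275    ]
t 2.3 pos [0.54   0.1785 0.1807] yaw 127.24 F [0.39 0.86 0.81] Tq [ 0.039  0.015 -0.014] grip 0.0852
shift cm [0.37 0.53 9.07] turn [0.0005 0.0001 0.0041]
```

Call:
send_rows:
  plan: [0.1,0.2,3,0,0,-0.01,0.2,0.24,0.43,6.5,0,0,-0.017,0.3,0.24,0.43,10,0,0,-0.017,0.3,0.24,0.43,13,0,0,-0.017,0.3,0.24,0.43,14.2,0,0,-0.017,0.3,0.24,0.43,14.65,0,0,-0.017,0.3,0.24,0.43,14.65,0,0,-0.017,0.3,0.24,0.43,14.65,0,0,-0.017,0.5]
  newtons: 30

```text
time: 3.1
eef_pos: [0.5435, 0.1823, 0.0352]
ee_rot: [1.373, 2.823, 0.002]
force: [-0.5, 0.6, 0.1]
grip_width: 0.0467
grip_force: 0.0
```

Call:
send_rows:
  plan: [0,0,0,0,0,0,1,0,0,0,0,0,0,1,0,0,0,0,0,0,1,0,0,0,0,0,0,1,0,0,0,0,0,0,1,0,0,0,0,0,0,1]
  newtons: 40

```text
time: 3.7
eef_pos: [0.5432, 0.182, 0.0348]
ee_rot: [1.374, 2.824, 0.002]
force: [-1.0, 0.4, 5.6]
grip_width: 0.0132
grip_force: 39.8
```

Call:
send_rows:
  plan: [0,0,-1,0,0,0,1,0,0,-4,0,0,0,1,0,0,-8,0,0,0,1,0,0,-12,0,0,0,1,0,0,-16,0,0,0,1,0,0,-18.5,0,0,0,1,0,0,-18.5,0,0,0,1,0,0,-18.5,0,0,0,1]

```text
time: 4.5
eef_pos: [0.5426, 0.1819, 0.219]
ee_rot: [1.375, 2.824, 0.001]
force: [0.5, 0.4, -2.2]
grip_width: 0.013
grip_force: 39.3
```

```bash
python3 - <<'E'
from h import *
go([.49,-.18,.22],160)
p,T=grab('wrist');save(p,'w2.png')
E
```

```text
t 4.5 pos [0.5426 0.1819 0.219 ] yaw 128.1 F [ 0.52  0.41 -2.16] Tq [ 0.024  0.029 -0.021] grip 0.013
shift cm [-25.24 -26.47  -0.1 ] turn [ 5.000e-04  5.000e-04 -5.568e-01]
```

View pics/w2.png

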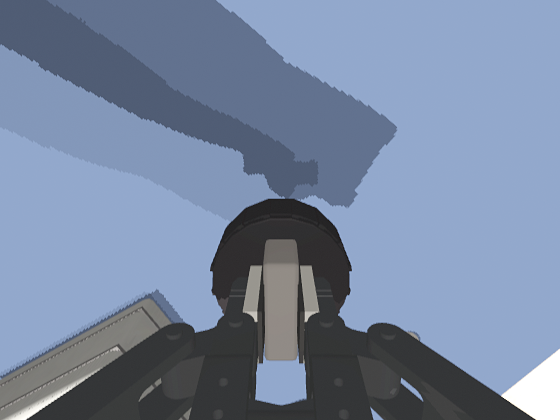

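The cap is held squarely by its bar, with both pads on it. Next I carry it to just off the neck for a close look.

```bash
python3 -c "
from h import *
go([.576,-.22,.22],160)"
```

```text
t 4.55 pos [0.5422 0.1818 0.218 ] yaw 128.1 F [-0.99 -0.14 -0.51] Tq [ 0.015 -0.009  0.013] grip 0.0132
shift cm [-33.71 -22.13  -0.19] turn [-0.0009 -0.0009 -0.5568]
```

Call:
send_rows:
  plan: [-2,-1.3,-0.2,0,0,-0.03,1,-5,-3.3,-0.2,0,0,-0.08,1,-8.3,-5.4,-0.2,0,0,-0.14,1,-11.6,-7.6,-0.2,0,0,-0.19,1,-14.9,-9.8,-0.2,0,0,-0.25,1,-18.2,-12,-0.2,0,0,-0.3,1,-21.5,-14.1,-0.2,0,0,-0.36,1,-24.8,-16.3,-0.2,0,0,-0.42,1]

```text
time: 5.35
eef_pos: [0.5667, -0.1152, 0.2191]
ee_rot: [-0.751, -3.047, -0.001]
force: [0.7, 0.9, -0.6]
grip_width: 0.0132
grip_force: 39.2
```

```bash
python3 -c "
from h import *
go([.576,-.22,.22],160)"
```

```text
t 5.35 pos [ 0.5667 -0.1152  0.2191] yaw 152.3 F [ 0.66  0.89 -0.6 ] Tq [-0.008 -0.011 -0.01 ] grip 0.0132
shift cm [-5.69 -8.85 -0.11] turn [-0.0002 -0.003  -0.1344]
```

Call:
send_rows:
  plan: [-1.8,-2.8,-0.1,0,0,-0.05,1,-3.7,-5.7,-0.1,0,0,-0.1,1,-5,-7.8,-0.1,0,0,-0.13,1,-5.7,-8.9,-0.1,0,0,-0.135,1,-5.7,-8.9,-0.1,0,0,-0.135,1,-5.7,-8.9,-0.1,0,0,-0.135,1,-5.7,-8.9,-0.1,0,0,-0.135,1]

```text
time: 6.05
eef_pos: [0.5762, -0.2177, 0.2217]
ee_rot: [-0.547, -3.093, -0.001]
force: [0.7, 0.2, -0.8]
grip_width: 0.0126
grip_force: 39.2
```

```bash
python3 - <<'E'
from h import *
go([.52,-.2,.22],160)
p,T=grab('wrist');save(p,'w3.png')
for q in ['neck','rib','neck_foot','neck_top','cap_center']:
    for r in vision.trace(p,q)[:2]:
        v,u=np.nonzero(r['pixels']);print(q,round(r['confidence'],2),r['rect'],u.mean(),v.mean(),len(u))
E
```

```text
t 6.05 pos [ 0.5762 -0.2177  0.2217] yaw 159.95 F [ 0.69  0.24 -0.75] Tq [ 0.011 -0.024 -0.051] grip 0.0126
shift cm [ 5.89 -0.26  0.17] turn [ 0.0003 -0.0005 -0.0009]
neck 0.67 [228.7, 89.0, 321.7, 180.1] 274.3383526850508 132.763969521045 5512
rib 0.71 [155.6, 5.9, 541.6, 237.5] 350.1613222145805 111.21819119669877 69792
neck_foot 0.65 [158.7, 3.1, 541.0, 237.0] 350.148635143624 111.28018102906745 70044
neck_top 0.88 [156.9, 4.6, 543.1, 236.0] 350.2845970081338 111.30343837096866 70324
cap_center 0.98 [209.3, 198.6, 352.5, 361.0] 280.49881516587675 263.2289268788084 11816
```

View pics/w3.png

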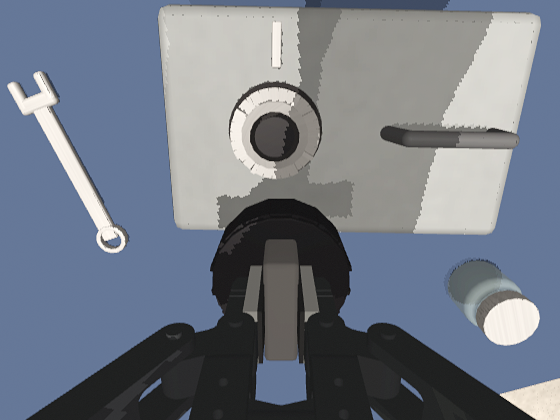

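The picture shows the rib running from (277.5,23) to (277,67), the neck hole centred at (274.5,136), and the cap square in the grip.

```bash
python3 - <<'E'
from h import *
p,T=grab('wrist')
a=onz(p,T,(277.3,23),.124);b=onz(p,T,(276.7,67),.124);d=a-b;n=onz(p,T,(274.5,136.5),.153);f=onz(p,T,(275.8,129.5),.126)
print('rib',a,b,np.linalg.norm(d),np.degrees(np.arctan2(d[1],d[0])));print('neck',n,f)
m=(a+b)/2-n;print('axis-rib',np.degrees(np.arctan2(m[1],m[0])),np.linalg.norm(m[:2]))
print('holediam',np.linalg.norm(onz(p,T,(250,136.5),.153)-onz(p,T,(299,136.5),.153)))
g=cv2.cvtColor(p['frame'],cv2.COLOR_RGB2GRAY).astype(int)
print(g[30,265:290]);print(g[60,265:290])
E
```

```text
rib [ 0.46361741 -0.17853265  0.124     ] [ 0.48643094 -0.18735643  0.124     ] 0.024460502683723365 158.85461569352134
neck [ 0.52255277 -0.20177664  0.153     ] [ 0.52168122 -0.20100106  0.126     ]
axis-rib 158.38520624560138 0.0511235376798175
holediam 0.028354405513484032
[200 200 200 200 200 200 200 199 188 243 243 244 244 241 241 241 241 176
 168 201 199 198 199 198 197]
[199 199 199 199 200 200 202 169 219 250 244 247 243 241 240 247 217  98
 173 203 199 198 198 199 198]
```

```bash
python3 - <<'E'
from h import *
s=sensors.observe();p,T=grab('wrist');x=R.from_rotvec(s['ee_rot']).as_matrix()
z=s['eef_pos'][2]+.0202
for v in (239,361): print(x.T@(onz(p,T,(281,v),z)-s['eef_pos']))
go([.522,-.2015,.205],159)
E
```

```text
[ 0.03037845  0.00089045 -0.02020856]
[-0.02483712  0.00086644 -0.02019308]
t 6.45 pos [ 0.5763 -0.2188  0.2219] yaw 159.92 F [ 0.24  0.65 -0.69] Tq [ 0.037 -0.005  0.   ] grip 0.0132
shift cm [ 5.7  -0.24  1.69] turn [-0.      0.0002  0.016 ]
```

Call:
send_rows:
  plan: [2,-0.1,0,0,0,0.016,1,4.5,-0.2,0.2,0,0,0.016,1,5.7,-0.24,0.7,0,0,0.016,1,5.7,-0.24,1.2,0,0,0.016,1,5.7,-0.24,1.7,0,0,0.016,1,5.7,-0.24,1.7,0,0,0.016,1,5.7,-0.24,1.7,0,0,0.016,1]

```text
time: 7.15
eef_pos: [0.5225, -0.202, 0.2044]
ee_rot: [-0.573, -3.089, -0.0]
force: [-0.8, 0.1, -0.0]
grip_width: 0.0133
grip_force: 39.3
```

```bash
python3 - <<'E'
from h import *
go([.522,-.2015,.178],159)
p,T=grab('scene');c=p['frame'][100:240,180:320,::-1];cv2.imwrite('pics/s2.png',cv2.resize(c,None,fx=4,fy=4,interpolation=2))
E
```

```text
t 7.15 pos [ 0.5225 -0.202   0.2044] yaw 158.99 F [-0.83  0.1  -0.05] Tq [-0.045  0.031  0.008] grip 0.0133
shift cm [0.06 0.03 2.64] turn [ 0.0001 -0.0004 -0.0002]
```

View pics/s2.png

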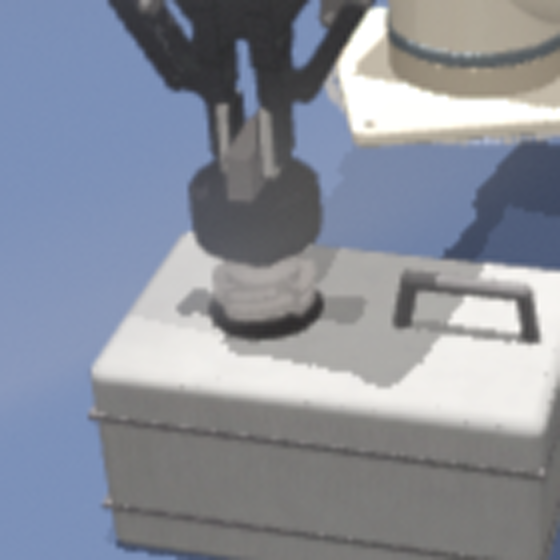

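The cap is upright just above the neck: cap centre at crop x≈257, neck base at ≈267. I'll compare that lean with what perspective alone would give.

```bash
python3 - <<'E'
from h import *
p,T=grab('scene')
for n in ([.522,-.2015],):
  for z in (.126,.153,.184,.199): print(z,(proj(p,T,[*n,z])-[180,100])*4)
E
```

```text
0.126 [263.43287377 295.88308916]
0.153 [259.86756995 252.42101534]
0.184 [255.61172408 200.54103628]
0.199 [253.48699864 174.64002508]
```

Call:
send_rows:
  plan: [0,0,0.8,0,0,0,1,0,0,1.6,0,0,0,1,0,0,2.2,0,0,0,1,0,0,2.6,0,0,0,1,0,0,2.8,0,0,0,1,0,0,2.8,0,0,0,1]

```text
time: 7.85
eef_pos: [0.5218, -0.2017, 0.1769]
ee_rot: [-0.573, -3.089, -0.0]
force: [-1.0, 1.4, 2.6]
grip_width: 0.0129
grip_force: 39.8
```

Call:
send_rows:
  plan: [0,0,0.1,0,0,0,1,0,0,0.2,0,0,0,1,0,0,0.2,0,0,0,1,0,0,0.2,0,0,0,1]

```text
time: 8.25
eef_pos: [0.522, -0.2018, 0.1751]
ee_rot: [0.573, 3.088, -0.0]
force: [-2.7, 1.3, 5.7]
grip_width: 0.0128
grip_force: 40.1
```

Call:
send_rows:
  plan: [0.06,0,0,0,0,0,1,0.12,0,0,0,0,-0.03,1,0.12,0,0,0,0,-0.07,1,0.12,0,0,0,0,-0.11,1,0.12,0,0,0,0,-0.14,1,0.12,0,0,0,0,-0.14,1]

```text
time: 8.85
eef_pos: [0.5206, -0.2011, 0.1743]
ee_rot: [-0.355, -3.121, -0.001]
force: [-1.9, 1.1, -1.2]
grip_width: 0.0133
grip_force: 39.2
```

```bash
python3 -c "
from h import *
go([.522,-.2015,.178],159)"
```

```text
t 8.85 pos [ 0.5206 -0.2011  0.1743] yaw 167.03 F [-1.86  1.08 -1.24] Tq [0.303 0.303 0.025] grip 0.0133
shift cm [-0.14 -0.   -0.37] turn [ 0.0004 -0.0009  0.1401]
```

Call:
send_rows:
  plan: [0.05,0,0.05,0,0,0,1,0.05,0,0.1,0,0,0,1,0.05,0,0.2,0,0,0,1,0.05,0,0.2,0,0,0,1]

```text
time: 9.25
eef_pos: [0.5204, -0.2014, 0.1729]
ee_rot: [0.356, 3.121, -0.0]
force: [-0.4, 0.0, 1.4]
grip_width: 0.0135
grip_force: 39.6
```

```bash
python3 -c "
from h import *
go([.522,-.2015,.178],159)"
```

```text
t 9.25 pos [ 0.5204 -0.2014  0.1729] yaw 166.99 F [-0.39  0.04  1.37] Tq [ 0.023  0.314 -0.006] grip 0.0135
shift cm [-0.16  0.02 -0.51] turn [-0.0002  0.0003  0.1394]
```

Call:
send_rows:
  plan: [0,0,0.1,0,0,0,1,0,0,0.2,0,0,0,1,0,0,0.2,0,0,0,1]

```text
time: 9.55
eef_pos: [0.5205, -0.2013, 0.171]
ee_rot: [0.356, 3.121, -0.0]
force: [-1.8, -0.1, 4.6]
grip_width: 0.0132
grip_force: 40.0
```

Call:
send_rows:
  plan: [0,0,0,0,0,-0.03,1,0,0,0,0,0,-0.06,1,0,0,0,0,0,-0.09,1,0,0,0,0,0,-0.1,1]

```text
time: 9.95
eef_pos: [0.5202, -0.2014, 0.1709]
ee_rot: [-0.197, -3.135, 0.001]
force: [-4.1, -1.2, 4.0]
grip_width: 0.013
grip_force: 40.0
```

```bash
python3 -c "
from h import *
go([.522,-.2015,.178],159)"
```

```text
t 9.95 pos [ 0.5202 -0.2014  0.1709] yaw 172.83 F [-4.07 -1.18  4.05] Tq [-0.255  0.704 -0.157] grip 0.013
shift cm [-0.18  0.02 -0.71] turn [-0.0005 -0.      0.2413]
```

Call:
send_rows:
  plan: [0.06,0,0,0,0,0,1,0.12,0.02,0,0,0,-0.02,1,0.12,0.02,0,0,0,-0.05,1,0.12,0.02,0,0,0,-0.08,1,0.12,0.02,0,0,0,-0.1,1,0.12,0.02,0,0,0,-0.1,1]

```text
time: 10.55
eef_pos: [0.5194, -0.2011, 0.171]
ee_rot: [0.041, 3.141, -0.001]
force: [-0.5, -1.0, 4.6]
grip_width: 0.0128
grip_force: 40.1
```

```bash
python3 -c "
from h import *
go([.522,-.2015,.178],159)"
```

```text
t 10.55 pos [ 0.5194 -0.2011  0.171 ] yaw 178.5 F [-0.5  -0.98  4.57] Tq [-0.423  0.091 -0.154] grip 0.0128
shift cm [-0.26 -0.03 -0.7 ] turn [-0.0004  0.0007  0.3403]
```

Call:
send_rows:
  plan: [0,-0.03,0,0,0,-0.02,1,0,-0.04,0,0,0,-0.05,1,0,-0.05,0,0,0,-0.08,1,0,-0.06,0,0,0,-0.11,1,0,-0.06,0,0,0,-0.12,1]

```text
time: 11.05
eef_pos: [0.5194, -0.2016, 0.171]
ee_rot: [-0.148, 3.138, -0.0]
force: [-0.3, -0.8, 6.1]
grip_width: 0.0132
grip_force: 40.2
```

```bash
python3 -c "
from h import *
go([.522,-.2015,.178],159)"
```

```text
t 11.05 pos [ 0.5194 -0.2016  0.171 ] yaw -174.61 F [-0.26 -0.84  6.08] Tq [-0.268  0.13  -0.146] grip 0.0132
shift cm [-0.26 -0.02 -0.7 ] turn [-2.000e-04  6.000e-04  4.607e-01]
```

Call:
send_rows:
  plan: [0,-0.02,0,0,0,-0.03,1,0,-0.03,0,0,0,-0.06,1,0,-0.03,0,0,0,-0.09,1,0,-0.04,0,0,0,-0.12,1,0,-0.04,0,0,0,-0.12,1]

```text
time: 11.55
eef_pos: [0.5194, -0.2019, 0.1711]
ee_rot: [-0.336, 3.123, -0.0]
force: [-0.6, -0.3, 6.7]
grip_width: 0.0132
grip_force: 40.2
```

```bash
python3 -c "
from h import *
go([.522,-.2015,.178],159)"
```

```text
t 11.55 pos [ 0.5194 -0.2019  0.1711] yaw -167.73 F [-0.64 -0.31  6.67] Tq [-0.176  0.163 -0.158] grip 0.0132
shift cm [-0.26 -0.01 -0.69] turn [-1.000e-04  7.000e-04  5.806e-01]
```

Call:
send_rows:
  plan: [0,-0.02,0,0,0,-0.03,1,0,-0.03,0,0,0,-0.06,1,0,-0.03,0,0,0,-0.09,1,0,-0.04,0,0,0,-0.12,1,0,-0.04,0,0,0,-0.12,1]

```text
time: 12.05
eef_pos: [0.5198, -0.202, 0.1711]
ee_rot: [-0.523, 3.096, 0.0]
force: [0.6, 0.1, 5.1]
grip_width: 0.0132
grip_force: 40.3
```

```bash
python3 -c "
from h import *
go([.522,-.2015,.178],159)"
```

```text
t 12.05 pos [ 0.5198 -0.202   0.1711] yaw -160.84 F [0.64 0.13 5.09] Tq [ 0.227 -0.21  -0.075] grip 0.0132
shift cm [-0.22 -0.03 -0.69] turn [6.00e-04 1.50e-03 7.01e-01]
```

Call:
send_rows:
  plan: [0,-0.01,0,0,0,-0.03,1,0,-0.02,0,0,0,-0.06,1,0,-0.02,0,0,0,-0.08,1,0,-0.02,0,0,0,-0.08,1]

```text
time: 12.45
eef_pos: [0.5191, -0.2021, 0.1702]
ee_rot: [0.645, -3.074, -0.002]
force: [-0.0, 1.0, -2.1]
grip_width: 0.0133
grip_force: 39.3
```

```bash
python3 -c "
from h import *
go([.522,-.2015,.178],159)"
```

```text
t 12.45 pos [ 0.5191 -0.2021  0.1702] yaw -156.3 F [-0.05  1.04 -2.12] Tq [-0.078  0.017 -0.029] grip 0.0133
shift cm [-0.29 -0.06 -0.78] turn [ 0.0009 -0.001   0.7801]
```

Call:
send_rows:
  plan: [0,0,0.1,0,0,0,1,0,0,0.2,0,0,0,1,0,0,0.2,0,0,0,1]

```text
time: 12.75
eef_pos: [0.5193, -0.2024, 0.1686]
ee_rot: [0.644, -3.075, -0.0]
force: [-0.4, 0.5, 0.7]
grip_width: 0.0132
grip_force: 39.5
```

Call:
send_rows:
  plan: [0,0,0.08,0,0,0,1,0,0,0.15,0,0,0,1,0,0,0.15,0,0,0,1]

```text
time: 13.05
eef_pos: [0.5193, -0.2024, 0.1674]
ee_rot: [-0.644, 3.075, -0.0]
force: [-0.9, 1.1, 3.4]
grip_width: 0.0134
grip_force: 39.7
```

Call:
send_rows:
  plan: [0,0.01,0.015,0,0,0.04,1,0,0.02,0.03,0,0,0.08,1,0,0.03,0.045,0,0,0.12,1,0,0.03,0.06,0,0,0.16,1,0,0.04,0.075,0,0,0.2,1,0,0.05,0.09,0,0,0.24,1,0,0.05,0.09,0,0,0.24,1]

```text
time: 13.75
eef_pos: [0.5196, -0.2023, 0.1667]
ee_rot: [-0.271, 3.129, -0.001]
force: [1.1, -1.5, 2.1]
grip_width: 0.0131
grip_force: 39.8
```

```bash
python3 -c "
from h import *
go([.522,-.2015,.178],159)"
```

```text
t 13.75 pos [ 0.5196 -0.2023  0.1667] yaw -170.11 F [ 1.06 -1.54  2.11] Tq [-0.172 -0.281 -0.006] grip 0.0131
shift cm [-0.25  0.04 -1.13] turn [-0.0006  0.0011  0.5391]
```

Call:
send_rows:
  plan: [0,0,0.015,0,0,0.04,1,0,0,0.03,0,0,0.08,1,0,0,0.045,0,0,0.12,1,0,0,0.06,0,0,0.16,1,0,0.01,0.075,0,0,0.2,1,0,0.01,0.09,0,0,0.24,1,0,0.01,0.09,0,0,0.24,1]

```text
time: 14.45
eef_pos: [0.5193, -0.2022, 0.1657]
ee_rot: [0.104, 3.139, -0.001]
force: [0.7, -1.3, 2.5]
grip_width: 0.0127
grip_force: 39.8
```

```bash
python3 -c "
from h import *
go([.522,-.2015,.178],159)"
```

```text
t 14.45 pos [ 0.5193 -0.2022  0.1657] yaw 176.2 F [ 0.75 -1.25  2.51] Tq [-0.269 -0.074  0.018] grip 0.0127
shift cm [-0.26  0.08 -1.23] turn [-0.0005  0.0006  0.3001]
```

Call:
send_rows:
  plan: [0,0,0.015,0,0,0.04,1,0,0,0.03,0,0,0.08,1,0,0,0.045,0,0,0.12,1,0,0,0.06,0,0,0.16,1,0,0.01,0.075,0,0,0.2,1,0,0.01,0.09,0,0,0.24,1,0,0.01,0.09,0,0,0.24,1]

```text
time: 15.15
eef_pos: [0.5192, -0.202, 0.1647]
ee_rot: [0.478, 3.105, -0.001]
force: [-0.9, -1.9, 2.2]
grip_width: 0.0132
grip_force: 39.8
```

```bash
python3 -c "
from h import *
go([.522,-.2015,.178],159)"
```

```text
t 15.15 pos [ 0.5192 -0.202   0.1647] yaw 162.48 F [-0.93 -1.87  2.22] Tq [-0.276  0.086  0.038] grip 0.0132
shift cm [-0.25  0.13 -1.33] turn [-0.0004  0.0003  0.0608]
```

Call:
send_rows:
  plan: [0,-0.02,0.015,0,0,0.04,1,0,-0.04,0.03,0,0,0.08,1,0,-0.04,0.045,0,0,0.12,1,0,-0.04,0.06,0,0,0.16,1,0,-0.03,0.075,0,0,0.2,1,0,-0.03,0.08,0,0,0.22,1,0,-0.03,0.08,0,0,0.22,1]

```text
time: 15.85
eef_pos: [0.5189, -0.2018, 0.1637]
ee_rot: [-0.815, -3.033, -0.001]
force: [-1.1, 1.6, 3.1]
grip_width: 0.0128
grip_force: 39.8
```

```bash
python3 -c "
from h import *
go([.522,-.2015,.178],159)"
```

```text
t 15.85 pos [ 0.5189 -0.2018  0.1637] yaw 149.91 F [-1.11  1.64  3.06] Tq [0.399 0.276 0.136] grip 0.0128
shift cm [-0.25  0.18 -1.43] turn [ 0.0003 -0.0005 -0.1587]
```

Call:
send_rows:
  plan: [0.02,0,0.01,0,0,0.03,1,0.04,0,0.02,0,0,0.06,1,0.04,0,0.04,0,0,0.1,1,0.04,0,0.04,0,0,0.1,1]

```text
time: 16.25
eef_pos: [0.5187, -0.2015, 0.1633]
ee_rot: [-0.967, -2.989, -0.001]
force: [-0.3, 2.9, 3.6]
grip_width: 0.0132
grip_force: 39.8
```

```bash
python3 -c "
from h import *
go([.522,-.2015,.178],159)"
```

```text
t 16.25 pos [ 0.5187 -0.2015  0.1633] yaw 144.16 F [-0.28  2.88  3.58] Tq [0.671 0.127 0.041] grip 0.0132
shift cm [-0.27  0.2  -1.47] turn [ 0.0007 -0.0004 -0.259 ]
```

Call:
send_rows:
  plan: [0.06,0.08,0,0,0,0,1,0.06,0.08,0.01,0,0,0.03,1,0.06,0.08,0.02,0,0,0.06,1,0.06,0.08,0.03,0,0,0.09,1,0.06,0.08,0.03,0,0,0.09,1]

```text
time: 16.75
eef_pos: [0.5189, -0.2008, 0.1631]
ee_rot: [1.104, 2.941, 0.001]
force: [0.8, 1.3, 2.4]
grip_width: 0.013
grip_force: 39.8
```

```bash
python3 -c "
from h import *
go([.522,-.2015,.178],159)"
```

```text
t 16.75 pos [ 0.5189 -0.2008  0.1631] yaw 138.86 F [0.78 1.29 2.39] Tq [ 0.341 -0.195  0.07 ] grip 0.013
shift cm [-0.28  0.15 -1.49] turn [ 5.000e-04  3.000e-04 -3.515e-01]
```

Call:
send_rows:
  plan: [0.02,0.02,0.01,0,0,0.02,1,0.02,0.03,0.02,0,0,0.05,1,0.02,0.03,0.03,0,0,0.07,1,0.02,0.03,0.03,0,0,0.07,1]

```text
time: 17.15
eef_pos: [0.5193, -0.2002, 0.1629]
ee_rot: [1.204, 2.901, 0.001]
force: [3.1, 4.2, 3.0]
grip_width: 0.0133
grip_force: 39.9
```

```bash
python3 -c "
from h import *
go([.522,-.2015,.178],159)"
```

```text
t 17.15 pos [ 0.5193 -0.2002  0.1629] yaw 134.91 F [3.07 4.21 3.04] Tq [ 0.843 -0.983  0.243] grip 0.0133
shift cm [-0.28  0.11 -1.51] turn [ 0.001   0.0007 -0.4204]
```

Call:
send_rows:
  plan: [0,0.04,0.01,0,0,0.02,1,0,0.08,0.01,0,0,0.04,1,0,0.08,0.01,0,0,0.04,1]

```text
time: 17.45
eef_pos: [0.5195, -0.2, 0.1627]
ee_rot: [1.263, 2.876, -0.0]
force: [3.0, 2.8, 3.0]
grip_width: 0.0131
grip_force: 40.1
```

```bash
python3 -c "
from h import *
go([.522,-.2015,.178],159)"
```

```text
t 17.45 pos [ 0.5195 -0.2     0.1627] yaw 132.59 F [3.   2.82 2.97] Tq [ 0.557 -0.799  0.383] grip 0.0131
shift cm [-0.28  0.08 -1.53] turn [-0.000e+00  3.000e-04 -4.609e-01]
```

Call:
send_rows:
  plan: [0,0,0,0,0,-0.02,1,0,0,-0.03,0,0,-0.04,1,0,0,-0.05,0,0,-0.05,1,0,0,-0.05,0,0,-0.05,1]

```text
time: 17.85
eef_pos: [0.5194, -0.2001, 0.1632]
ee_rot: [1.189, 2.908, -0.0]
force: [4.1, 2.0, 3.5]
grip_width: 0.013
grip_force: 39.8
```

```bash
python3 -c "
from h import *
go([.522,-.2015,.178],159)"
```

```text
t 17.85 pos [ 0.5194 -0.2001  0.1632] yaw 135.52 F [4.14 2.01 3.54] Tq [ 0.356 -0.91   0.216] grip 0.013
shift cm [-0.29  0.08 -1.48] turn [ 0.000e+00  3.000e-04 -4.098e-01]
```

Call:
send_rows:
  plan: [0,0,0,0,0,0,0.7,0,0,0,0,0,0,0.6,0,0,0,0,0,0,0.5,0,0,0,0,0,0,0.5,0,0,0,0,0,0,0.5]

```text
time: 18.35
eef_pos: [0.5191, -0.2, 0.1631]
ee_rot: [-1.19, -2.907, 0.0]
force: [0.0, 0.4, -0.5]
grip_width: 0.0426
grip_force: 0.0
```

Call:
send_rows:
  plan: [0,0,-1,0,0,0,0.5,0,0,-3,0,0,0,0.5,0,0,-6,0,0,0,0.5,-2,0,-9,0,0,0,0.5,-5,0,-10,0,0,0,0.5,-7,0,-10,0,0,0,0.5,-7,0,-10,0,0,0,0.5,-7,0,-10,0,0,0,0.5]

```text
time: 19.15
eef_pos: [0.569, -0.249, 0.2631]
ee_rot: [-1.19, -2.907, -0.0]
force: [0.2, 0.9, -0.3]
grip_width: 0.0426
grip_force: 0.0
```

```bash
python3 - <<'E'
from h import *
go([.522,-.2015,.178],159)
p,T=grab('wrist');P,S=grab('scene')
c=cv2.resize(P['frame'][120:250,190:330],(420,390),interpolation=2)
w=p['frame'][:,90:470]
o=np.zeros((420,800,3),np.uint8);o[:390,:420]=c;o[:,420:]=w
cv2.imwrite('pics/f.png',o[:,:,::-1])
for z in (.1297,.1587,.1847): print(z,(proj(P,S,[.522,-.2015,z])-[190,120])*3)
E
```

```text
t 19.15 pos [ 0.569  -0.249   0.2631] yaw 135.48 F [ 0.21  0.86 -0.27] Tq [0.004 0.027 0.015] grip 0.0426
shift cm [6.68 0.09 8.51] turn [ 0.     -0.0008 -0.4106]
0.1297 [167.21385051 157.51400285]
0.1587 [164.32376324 122.28301197]
0.1847 [161.63515519  89.50811043]
```

View pics/f.png

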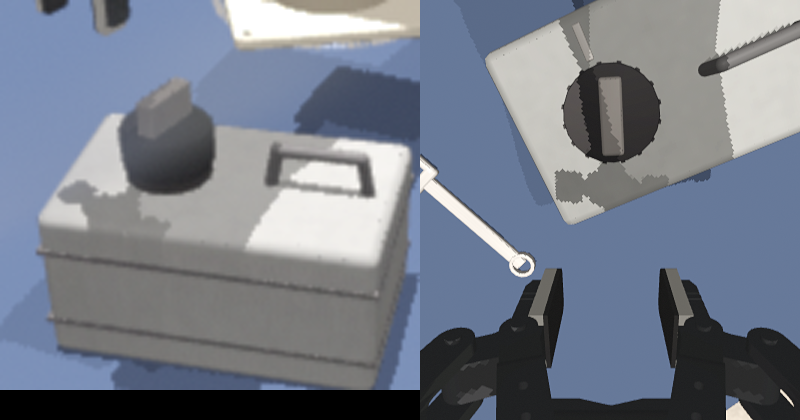

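The cap sits low and upright on the neck and the gripper is clear. I'll check its final bar angle against the stop.

```bash
python3 - <<'E'
from h import *
p,T=grab('wrist');z=.1847
for a,b in [((270,80),(274,155)),((290,78),(294,154))]:
    A=onz(p,T,a,z);B=onz(p,T,b,z);d=A-B;print(np.degrees(np.arctan2(d[1],d[0])),np.linalg.norm(d),(A+B)/2)
E
```

```text
138.16103980335572 0.04342990433866117 [ 0.51875799 -0.20518005  0.1847    ]
139.14985894913582 0.043938317928637956 [ 0.52650925 -0.19609484  0.1847    ]
```

```bash
python3 -c "
from rig import order
print(order.job_done())"
```

```text
the job is handed in; nothing more can be done
None
```

The cap is screwed on and released. It dropped a step after about 45° of backward turning, then turned about 66° forward to a firm stop, where the twist peaked at 0.38 N m. The job is handed in, and the verdict was not shown.

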